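# Scan the tube rack, then press its caps to the third click and hold

## Task

Take the handheld code reader from its stand, aim its window squarely at the middle of the code label on the sloped front of the cap press from about 8 cm away and hold it steady for two seconds, then stand it upright back in its stand and let go. Then push the press's round palm knob down with the fingers, past the first two clicks to the third but never on past the third into overtravel, and finish while still holding it there against its return spring. Leave the tip box, jar and beaker as they are.

Things in the scene. Friction and masses are not known exactly. Their poses are not given: they have to be found in the camera images.
- reader: Handheld code reader, loose, about 180 g, black plastic, 135 mm tall, standing upright in its stand. From the bottom up: a head 60 x 46 mm (its x, y) and 34 mm high, a neck 36 x 36 mm up to 48 mm, then a square handle 30 x 30 mm from 48 to 135 mm. The origin is the centre of its underside; z points up along the handle, and it looks out of its underside along -z.
- reader_grip (a point): Middle of the reader's square handle, 100 mm above its underside, axes as the reader's: where to grip it (30 mm wide along x and along y alike).
- reader_window (a point): Centre of the reader's window, in its underside, axes as the reader's. It looks along -z.
- stand_floor (a point): Centre of the floor of the reader's stand, a fixed grey shallow tray, 104 x 90 mm outside (its x, y), floor 8 mm above the bench, rim 7 mm higher than the floor, 92 x 78 mm inside the rim. The reader's underside rests on this floor, its x, y roughly along the stand's. The stand is left or right of the press.
- label_center (a point): Centre of the white code label with black bars, 34 x 56 mm (its x, y), on the sloped front of the press, about 40 mm above the bench. z points straight out of the label: 25 degrees from vertical, leaning towards the robot at press yaw 0; x points up the slope, y along the bars' row.
- palm_top (a point): Centre of the flat top of the round black palm knob of the cap press, 60 mm diameter (flat part 54 mm), 235 mm above the bench at rest. It is the highest part of the press and moves straight down with the press head. A 22 mm diameter steel stem, 50 mm long, joins it to the head below. z up, x from the front of the press to its rear.
- press_head (a joint): Downward travel of the press head and its palm knob in m: 0 at rest (up). Clicks (notches) lie at 0.016, 0.032 and 0.048, with small humps half-way between them (the push ripples by about 2 N up and down); past 0.055 lies an overtravel that must not be entered, with the hard stop at 0.062, so do not push to the stop. A spring pushes up with about 6 N at rest rising to about 11 N at the third click; no notch holds the head by itself, and let go it returns to 0.
- press: The fixed cap press: grey base 170 x 200 mm (x, y), 35 mm high, with a rack of white-capped tubes, two steel guide rods and a cross bar at the rear (+x), up to 209 mm high; label holder in front (-x), reaching 145 mm from the origin. Origin at the bench, under the middle of the base; the palm knob's axis lies at x = -20 mm, y = 0.
- tip_box: Loose box of pipette tips, 119 x 84 mm, 62 mm high, on the other side of the press from the stand; leave alone. Origin at the centre of its underside.
- jar: Loose amber jar, 60 mm diameter, 100 mm high, far left; leave alone. Origin at the centre of its underside.
- beaker: Loose white ceramic cup, 68 mm diameter, 85 mm high, far right; leave alone. Origin at the centre of its underside.

How it is judged:
By the outcome, as a careful person would: the job done as asked, in the order asked, and still so for the second after the job is handed in, while the arm keeps its last pose, push and grip.
It also fails if it takes over 67 s, if anything falls off the work surface, if the arm or the gripper's body presses on something with over 40 N, if the wrist force passes 120 N, or if a joint passes its speed limit or range.

## Robot

A 7-joint arm with a two-finger parallel gripper is mounted at the origin on the work surface. World frame = base frame: x ahead of the robot, y to its left, z up, the work surface at z = 0. Lengths are in m, angles in rad, forces in N, time in s.
With the tool pointing down it reaches from about 0.35 to 0.775 m from the base axis. Payload 3.1 kg.
Tool frame: the origin (TCP) lies on the centre line of the jaws, within the pads' length; the fingertips stand 22 mm ahead of it and the grasp point (between the pads) lies 3 mm ahead of it; z points along the fingers, y is the line along which they close (so a half turn about z gives the same grasp; the last joint's range is limited). The gripper opens to 85 mm and grips with 20 to 120 N. Pads are 22 mm wide; open, the fingers measure 114 mm over their backs; the gripper's body (76 mm by 85 mm) begins 54 mm behind the grasp point. The pads swing forward as they close: fully open they stand 13 mm farther back than shut.
Start: joints at [-0.042, 0.311, 0.014, 1.512, -0.004, 1.319, -0.027], TCP at [0.55, 0, 0.253] pointing down, gripper open.
Joint ranges: [-2.7, 2.7], [-0.3, 1.91], [-1.27, 1.3], [0.12, 2.57], [-1.44, 4.58], [0.2, 2.03], [-3.05, 3.05]. Speed limits (rad/s): [2.79, 2.79, 3.14, 3.14, 3.14, 3.14, 3.14].

## Interface

Orientations are given as a rotation vector (axis times angle).
In Python, from cell import arm gives the robot as it stands.
- The arm moves only by the tool send_rows, never from a script. Its argument "deltas" is a list of rows, each a list of 6 numbers: the shift along the tool's x, y, z scaled (see below), then the turn, a rotation vector about the tool's x, y, z scaled (see below). In form: [[dx, dy, dz, rx, ry, rz], ...]. A call has 1 to 12 rows; each row shifts and turns the commanded pose from where the row before left it, along the tool's axes as they then stand; what a row does not reach is not made up. The controller multiplies each number of a shift by 0.025 m and each number of a turn by 0.12 rad. A row lasts 1/12 s, in which the tool goes at most 41.7 mm and 7.16 degrees, less where a joint would pass 70% of its speed; a pose out of reach is approached as far as the arm can. A call with a number of a shift or a turn outside -1 to 1 is refused whole. A call with a gripper value outside its range is refused whole. "grip" is the closure, from 0 (fully open) to 1 (shut), set as the call begins (left out, the last holds). The fingers move at their own pace and stop on an object; "newtons" is the grip in N (left out, the last holds). Time passes only in rows, so rows that do not move let the fingers close. It gives the time, the measured TCP pose, the force, the opening and the grip force at its end, in the units of the state.
- arm.get_state(): the state, without advancing time (a new reading comes with each control period).
- arm.camera(name): name is "scene" or "side" or "wrist"; returns a dict with "color" (400x640x3 uint8, blue, green, red), "z_map" (400x640 float32, m along the optical axis (not along the pixel's ray), 0 where there is no reading), "K" (3x3 intrinsics, pixels), "camera_from_world" (4x4, takes a point from world to camera coordinates). Camera axes: x right, y up, looking along -z (the intrinsics and any distortion apply to the point x, -y, -z); pixel columns grow to the right and rows downward; lengths in m; the calibration is good to about 2 mm. A picture is of the moment at which its call begins.
- arm.sign_off(): hands the job in; it is judged then, once.
The state is a dict: "time_s": time; "joint_positions": joint angles; "qd": joint speeds; "effort": joint torques, N m; "eef_pos": TCP position; "tcp_rot": TCP orientation; "force": force on the tool from outside, world axes, zero at the start; "torque": the same for the moment, N m; "gripper_width": opening from 0.0 (shut) to 1.0 (fully open); "gripper_force": force on a finger pad.
Only numpy, scipy, OpenCV 4.12 (cv2) and the standard library are available. Lean on these libraries where they do the work, as an engineer would, in place of code of your own. Each camera call takes 0.05 s, during which the arm holds its last target. There are 200 camera calls.

## Working session

There is one attempt and no reset: what is moved stays moved. The work goes in short steps, Python scripts to look and compute and a tool call to move; the robot and the scene stay as the last step left them, time stands still between calls to the robot, and variables do not carry over. Pictures are saved under pics/ and viewed, at most 10 in all, crops included, and the job is handed in when it is done.

Besides the shell and the picture viewer there is one more tool, called after "Emit:" in YAML: its name, and indented under it one key for each argument. send_rows: Moves the arm, as the interface text tells. Its arguments: {"type":"object","properties":{"deltas":{"type":"array"},"grip":{"type":"number"},"newtons":{"type":"number"}},"required":["deltas"]}

```bash
mkdir -p pics; ls
cat > h.py <<'E'
import numpy as np, cv2
from cell import arm
from scipy.spatial.transform import Rotation as R
def shot(name,fn=None):
    c=arm.camera(name)
    if fn: cv2.imwrite('pics/'+fn,c['color'])
    return c
def pts(c):
    z=c['z_map'];K=c['K'];v,u=np.mgrid[:z.shape[0],:z.shape[1]]
    P=np.stack([(u-K[0,2])/K[0,0]*z,-(v-K[1,2])/K[1,1]*z,-z],-1)
    T=np.linalg.inv(c['camera_from_world'])
    W=P@T[:3,:3].T+T[:3,3]; W[z==0]=np.nan
    return W
E
python3 - <<'E'
from h import *
np.set_printoptions(precision=4,suppress=True)
print(arm.get_state())
for n in ('scene','side'):
    c=shot(n,n+'0.png');np.savez(n+'0.npz',**c);print(n,c['K'],c['camera_from_world'],{k:v for k,v in c.items() if k not in('color','z_map','K','camera_from_world')})
E
```

```text
pics
{'time_s': 0.0, 'joint_positions': array([-0.0417,  0.3117,  0.014 ,  1.5131, -0.0044,  1.3192, -0.0272]), 'qd': array([-0.0003,  0.0011, -0.0002, -0.0005,  0.0003,  0.0017,  0.0007]), 'effort': array([ -0.0008, -37.9912,   0.1455, -23.0588,   0.0122,   0.0137,
         0.    ]), 'eef_pos': array([0.5493, 0.    , 0.2522]), 'tcp_rot': array([-2.2202, -2.2204,  0.0028]), 'force': array([0.0217, 0.5281, 0.1794]), 'torque': array([-0.0211,  0.0269,  0.0119]), 'gripper_force': 0.0, 'gripper_width': 1.0023579782909355}
scene [[382.6576   0.     319.8762]
 [  0.     382.6576 195.1716]
 [  0.       0.       1.    ]] [[-0.2477  0.9687 -0.0151  0.1264]
 [-0.7233 -0.1745  0.6682  0.3268]
 [ 0.6446  0.1764  0.7438 -1.4285]
 [ 0.      0.      0.      1.    ]] {}
side [[515.4818   0.     318.0194]
 [  0.     515.4818 192.8583]
 [  0.       0.       1.    ]] [[ 0.9999 -0.0108  0.005  -0.5724]
 [ 0.0036  0.6758  0.737  -0.1155]
 [-0.0113 -0.737   0.6758 -1.3396]
 [ 0.      0.      0.      1.    ]] {}
```

View pics/scene0.png

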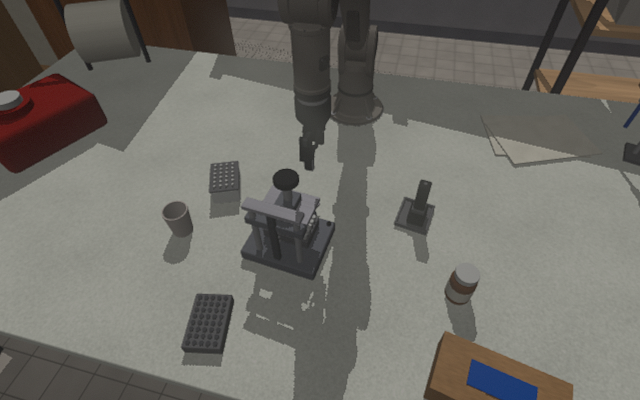

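View pics/side0.png

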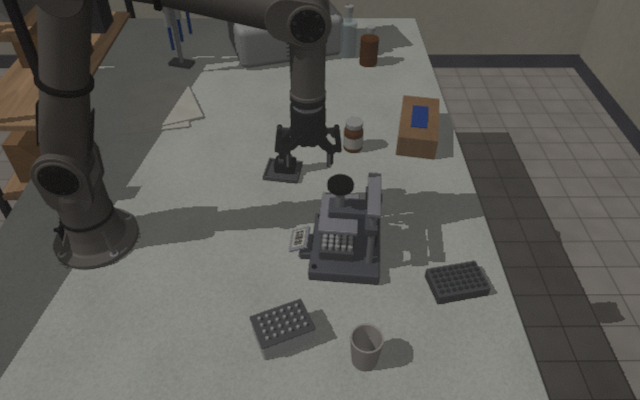

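The scene view shows the reader in its stand at (422,200), the knob at (286,179) and the press at (290,240). The side view shows the label at (300,237), the knob at (340,185) and the stand at (283,170).

Run:
```python
from h import *
np.set_printoptions(precision=4,suppress=True)
c=dict(np.load('scene0.npz'));W=pts(c)
s=dict(np.load('side0.npz'));V=pts(s)
def box(W,r0,r1,c0,c1,zl,zh):
    m=np.zeros(W.shape[:2],bool);m[r0:r1,c0:c1]=1
    m&=(W[...,2]>zl)&(W[...,2]<zh);return W[m]
def rect(n,p):
    r=cv2.minAreaRect((p[:,:2]*1000).astype(np.float32));print(n,len(p),r,'mean',p.mean(0),p.min(0),p.max(0))
rect('rtop',box(W,170,200,405,440,.135,.155))
rect('stand',box(W,190,240,385,445,.004,.025))
rect('knob',box(W,160,200,265,305,.228,.245))
rect('knobS',box(V,165,205,320,360,.228,.245))
# press base top z~.035
rect('base',box(V,210,285,300,390,.03,.04))
p=box(V,222,252,288,316,.015,.08);rect('label',p)
for r in range(224,252,4): print(r,[tuple((V[r,q]*1000).round()) for q in range(288,316,4)])
for n,im,(r0,r1,c0,c1) in(('a',c['color'],(160,245,380,450)),('b',s['color'],(160,285,260,390))):
    cv2.imwrite(f'pics/{n}.png',cv2.resize(im[r0:r1,c0:c1],None,fx=6 if n=='a' else 4.5,fy=6 if n=='a' else 4.5,interpolation=cv2.INTER_CUBIC))
```

```text
rtop 120 ((481.5152282714844, 267.06109619140625), (29.634098052978516, 30.106449127197266), 80.66017150878906) mean [0.4843 0.2669 0.1421] [0.4658 0.2519 0.1352] [0.4977 0.2833 0.1467]
stand 665 ((453.6260070800781, 252.57421875), (188.55494689941406, 140.6326446533203), 1.3867509365081787) mean [0.4849 0.258  0.011 ] [0.3577 0.1829 0.004 ] [0.5492 0.3233 0.0246]
knob 422 ((625.8721313476562, -47.69709777832031), (56.47359085083008, 57.59992980957031), 67.04811096191406) mean [ 0.6279 -0.0471  0.2346] [ 0.597  -0.0783  0.2283] [ 0.6551 -0.0189  0.2378]
knobS 389 ((620.9231567382812, -51.4900016784668), (57.560035705566406, 56.506168365478516), 29.61669921875) mean [ 0.6209 -0.0536  0.2337] [ 0.5928 -0.081   0.2282] [ 0.6493 -0.0222  0.2396]
base 1889 ((622.657470703125, -52.99458312988281), (200.76171875, 201.82752990722656), 84.46954345703125) mean [ 0.6383 -0.095   0.0343] [ 0.5261 -0.1591  0.03  ] [0.7292 0.0524 0.04  ]
label 579 ((531.9246215820312, -31.56821060180664), (102.48905181884766, 64.72462463378906), 89.62276458740234) mean [ 0.5344 -0.0435  0.0357] [ 0.4994 -0.083   0
[... 2176 characters left out ...]
(np.float64(517.0), np.float64(-59.0), np.float64(37.0)), (np.float64(527.0), np.float64(-64.0), np.float64(42.0)), (np.float64(537.0), np.float64(-64.0), np.float64(42.0)), (np.float64(547.0), np.float64(-47.0), np.float64(23.0)), (np.float64(557.0), np.float64(-55.0), np.float64(32.0))]
248 [(np.float64(495.0), np.float64(-35.0), np.float64(-5.0)), (np.float64(507.0), np.float64(-64.0), np.float64(28.0)), (np.float64(517.0), np.float64(-74.0), np.float64(38.0)), (np.float64(527.0), np.float64(-75.0), np.float64(40.0)), (np.float64(537.0), np.float64(-74.0), np.float64(38.0)), (np.float64(547.0), np.float64(-62.0), np.float64(24.0)), (np.float64(557.0), np.float64(-65.0), np.float64(28.0))]
```

View pics/a.png

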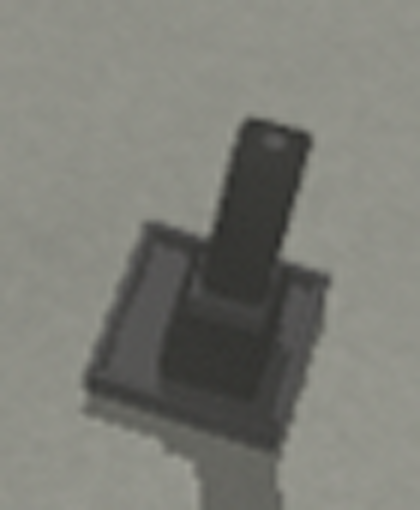

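View pics/b.png

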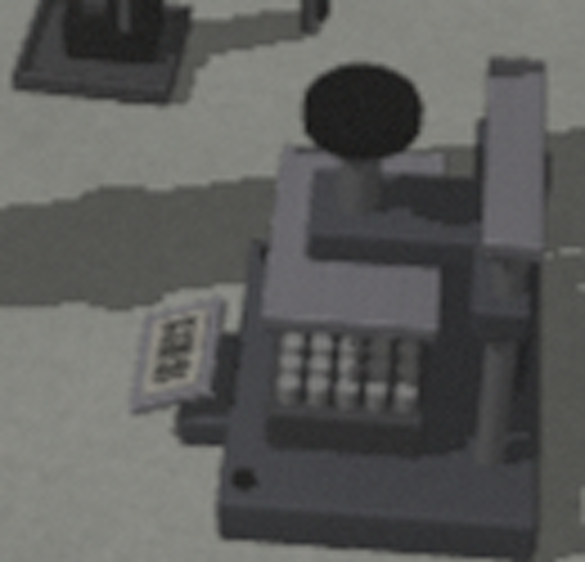

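Run:
```python
from h import *
np.set_printoptions(precision=4,suppress=True)
c=shot('wrist','w0.png');np.savez('w0.npz',**c);print(c['K'],np.linalg.inv(c['camera_from_world']))
s=dict(np.load('side0.npz'))
def ray(c,u,v,z):
    K=c['K'];T=np.linalg.inv(c['camera_from_world']);d=T[:3,:3]@[(u-K[0,2])/K[0,0],-(v-K[1,2])/K[1,1],-1];o=T[:3,3]
    return o+d*(z-o[2])/d[2]
for n,u,v,z in [('lab',179,355,.04),('fl',258,240,.035),('fr',222,510,.035),('br',536,530,.035)]: print(n,ray(s,u/4.5+260,v/4.5+160,z))
c=dict(np.load('scene0.npz'))
for u,v,z in [(150,225,.015),(330,278,.015),(277,445,.015),(88,382,.015),(248,120,.143),(311,135,.143),(283,155,.143)]: print(ray(c,u/6+380,v/6+160,z))
```

```text
[[280.2283   0.     316.1619]
 [  0.     280.2283 199.0686]
 [  0.       0.       1.    ]] [[ 1.     -0.001   0.0024  0.5495]
 [ 0.0004  0.9648  0.2629  0.0659]
 [-0.0026 -0.2629  0.9648  0.3733]
 [ 0.      0.      0.      1.    ]]
lab [ 0.5262 -0.0453  0.04  ]
fl [0.571  0.0498 0.035 ]
fr [ 0.5502 -0.1501  0.035 ]
br [ 0.713  -0.1643  0.035 ]
[0.4193 0.231  0.015 ]
[0.433  0.3166 0.015 ]
[0.5371 0.2991 0.015 ]
[0.5216 0.2137 0.015 ]
[0.4683 0.2583 0.143 ]
[0.471  0.2847 0.143 ]
[0.4855 0.274  0.143 ]
```

View pics/w0.png

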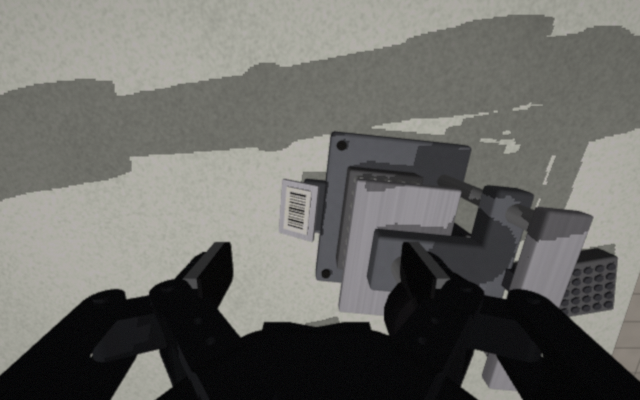

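The wrist view shows the label at (297,210), and base corners at (331,133) front left and (470,150) rear left. Next I compute the press pose from this view.

```bash
cat >> h.py <<'E'
def ray(c,u,v,z):
    K=c['K'];T=np.linalg.inv(c['camera_from_world']);d=T[:3,:3]@[(u-K[0,2])/K[0,0],-(v-K[1,2])/K[1,1],-1];o=T[:3,3]
    return o+d*(z-o[2])/d[2]
E
python3 - <<'E'
from h import *
np.set_printoptions(precision=4,suppress=True)
c=dict(np.load('w0.npz'));W=pts(c)
for u,v in[(331,132),(470,149),(318,279)]: print(ray(c,u,v,.035))
cr=c['color'][170:250,265:335];g=cv2.cvtColor(c['color'],cv2.COLOR_BGR2GRAY)
m=np.zeros(g.shape,np.uint8);m[170:250,265:335]=1
p=W[(m>0)&(W[...,2]>.02)&(W[...,2]<.06)]
q=p[p[:,0]<.553]
A=np.c_[q[:,:2],np.ones(len(q))];k=np.linalg.lstsq(A,q[:,2],rcond=None)[0]
n=np.array([-k[0],-k[1],1]);n/=np.linalg.norm(n);print('n',n,np.degrees(np.arccos(n[2])),np.degrees(np.arctan2(-n[1],-n[0])),len(q),np.std(q[:,2]-A@k))
print(k, k@[.527,-.045,1], q.min(0),q.max(0))
cv2.imwrite('pics/lab.png',cv2.resize(cr,None,fx=7,fy=7,interpolation=cv2.INTER_CUBIC))
E
```

```text
[0.5661 0.0554 0.035 ]
[0.732  0.0357 0.035 ]
[ 0.5512 -0.1387  0.035 ]
n [-0.2271  0.0079  0.9738] 13.136095465119405 -2.0024404142630723 2205 0.006830558491792565
[ 0.2332 -0.0082 -0.0837] 0.0395292260042695 [ 0.4998 -0.1013  0.0202] [ 0.5525 -0.002   0.0512]
```

View pics/lab.png

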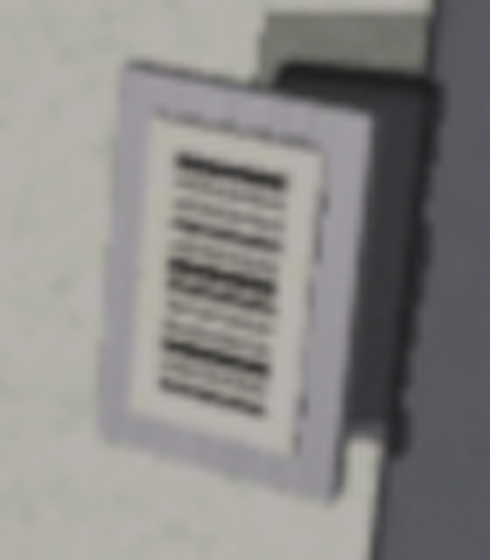

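Run:
```python
from h import *
np.set_printoptions(precision=4,suppress=True)
c=dict(np.load('w0.npz'))
im=np.array([(155,115),(322,150),(293,452),(132,412)],float)/7+[265,170]-.43
ob=np.array([(-17,28,0),(17,28,0),(17,-28,0),(-17,-28,0)],float)/1000
ok,r,t=cv2.solvePnP(ob,im,c['K'],None)
F=np.diag([1,-1,-1.]);T=np.linalg.inv(c['camera_from_world'])
Rl=T[:3,:3]@F@cv2.Rodrigues(r)[0];pl=T[:3,:3]@(F@t[:,0])+T[:3,3]
print(Rl,pl,'tilt',np.degrees(np.arccos(Rl[2,2])),'yaw',np.degrees(np.arctan2(-Rl[0,1],Rl[1,1])))
ctr=im.mean(0)
# diagonal crossing
A=np.c_[im[2]-im[0],-(im[3]-im[1])];s=np.linalg.solve(A,im[1]-im[0]);x=im[0]+s[0]*(im[2]-im[0]);print(x,ray(c,*x,.04))
# fit base yaw & pos with model corners
co={(-.085,.1):[ (.5661,.0554),(.571,.0498)],(.085,.1):[(.732,.0357)],(-.085,-.1):[(.5512,-.1387),(.5502,-.1501)],(.085,-.1):[(.713,-.1643)]}
a=[];b=[]
for k,v in co.items():
    for w in v:a.append(k);b.append(w)
a=np.array(a);b=np.array(b)
from scipy.optimize import least_squares
f=lambda p:((R.from_euler('z',p[2]).as_matrix()[:2,:2]@a.T).T+p[:2]-b).ravel()
o=least_squares(f,[.64,-.05,-.1]);print(o.x,np.degrees(o.x[2]),(o.fun*1000).round(1))
y=o.x[2];print('knob',o.x[:2]-.02*np.array([np.cos(y),np.sin(y)]))
```

```text
[[ 0.8985  0.0984 -0.4277]
 [-0.0709  0.9943  0.0799]
 [ 0.4331 -0.0415  0.9004]] [ 0.5239 -0.0405  0.0364] tilt 25.791937502993797 yaw -5.652752883619706
[296.6312 210.2194] [ 0.5244 -0.0394  0.04  ]
[ 0.6421 -0.0549 -0.0998] -5.715799917420395 [ 1.4 -2.3 -3.5  3.3  4.6  0.5 -3.6 -7.2 -2.6  4.2  3.7  1.5]
knob [ 0.6222 -0.0529]
```

```bash
cat >> h.py <<'E'
def plan(pos,rot,n=None):
    """equal rows from the measured pose to pos, rot (Rotation)"""
    s=arm.get_state();R0=R.from_rotvec(s['tcp_rot'])
    d=R0.inv().apply(np.array(pos)-s['eef_pos']);w=(R0.inv()*rot).as_rotvec()
    if n is None: n=int(np.ceil(max(np.linalg.norm(d)/.024,np.linalg.norm(w)/.115)))
    n=max(n,1);M=sum(R.from_rotvec(w*i/n).as_matrix() for i in range(n));v=np.linalg.solve(M,d)
    print(n,'rows of',(v/.025).round(3).tolist()+(w/n/.12).round(3).tolist())
def down(yaw): # tool down, tool y along world x turned by yaw (deg)
    return R.from_euler('z',yaw,degrees=True)*R.from_matrix([[0,1,0],[1,0,0],[0,0,-1]])
E
python3 -c "
from h import *
plan([.48,.266,.29],down(-9))"
```

```text
12 rows of [0.869, -0.295, -0.125, -0.001, 0.0, 0.109]
```

Emit:
send_rows:
  deltas:
    - [0.87, -0.295, -0.125, 0, 0, 0.11]
    - [0.87, -0.295, -0.125, 0, 0, 0.11]
    - [0.87, -0.295, -0.125, 0, 0, 0.11]
    - [0.87, -0.295, -0.125, 0, 0, 0.11]
    - [0.87, -0.295, -0.125, 0, 0, 0.11]
    - [0.87, -0.295, -0.125, 0, 0, 0.11]
    - [0.87, -0.295, -0.125, 0, 0, 0.11]
    - [0.87, -0.295, -0.125, 0, 0, 0.11]
    - [0.87, -0.295, -0.125, 0, 0, 0.11]
    - [0.87, -0.295, -0.125, 0, 0, 0.11]
    - [0.87, -0.295, -0.125, 0, 0, 0.11]
    - [0.87, -0.295, -0.125, 0, 0, 0.11]
  grip: 0

```text
time_s: 1.15
eef_pos: [0.4801, 0.2674, 0.2906]
tcp_rot: [-2.391, -2.038, 0.001]
force: [0.7, 0.8, 0.5]
gripper_width: 0.999
gripper_force: 0.0
```

Emit:
send_rows:
  deltas:
    - [0, 0, 0, 0, 0, 0]
    - [0, 0, 0, 0, 0, 0]
    - [0, 0, 0, 0, 0, 0]

```text
time_s: 1.4
eef_pos: [0.4809, 0.2656, 0.2903]
tcp_rot: [2.39, 2.038, -0.002]
force: [0.4, -0.2, -0.5]
gripper_width: 1.003
gripper_force: 0.0
```

Run:
```python
from h import *
np.set_printoptions(precision=4,suppress=True)
c=shot('wrist');np.savez('w1.npz',**c);s=arm.get_state();print(s['eef_pos'],R.from_rotvec(s['tcp_rot']).as_matrix())
g=cv2.convertScaleAbs(c['color'],alpha=1.8)[100:360,180:460];cv2.imwrite('pics/w1.png',cv2.resize(g,None,fx=2.2,fy=2.2,interpolation=cv2.INTER_CUBIC))
W=pts(c);m=(W[...,2]>.136)&(W[...,2]<.15);m[:, :230]=0;m[:,420:]=0
p=W[m];print(len(p),p.mean(0),cv2.minAreaRect((p[:,:2]*1000).astype(np.float32)))
v,u=np.nonzero(m);print(u.min(),u.max(),v.min(),v.max())
```

```text
[0.4811 0.265  0.2904] [[ 0.1594  0.9872 -0.0003]
 [ 0.9872 -0.1594 -0.0015]
 [-0.0016 -0.     -1.    ]]
866 [0.4786 0.2681 0.1432] ((478.1529541015625, 267.3684387207031), (29.017179489135742, 29.083171844482422), 81.4632339477539)
299 328 175 204
```

View pics/w1.png

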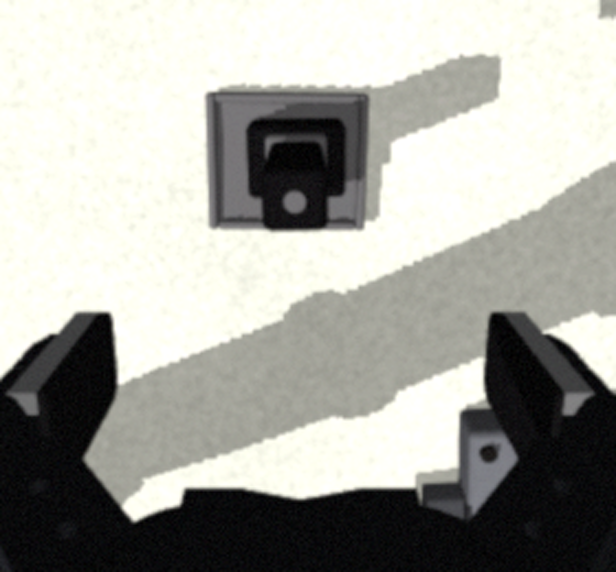

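The reader's handle top, near crop (294,205), is square to the tool and centred at about (0.478, 0.2675). The stand surrounds it evenly. Next I descend.

```bash
python3 -c "
from h import *
plan([.4783,.2675,.111],down(-9),9)"
```

```text
9 rows of [0.01, -0.014, 0.797, -0.0, 0.001, -0.003]
```

Emit:
send_rows:
  deltas:
    - [0.05, -0.07, 0.6, 0, 0, 0]
    - [0.05, -0.06, 0.8, 0, 0, 0]
    - [0, 0, 0.8, 0, 0, 0]
    - [0, 0, 0.8, 0, 0, 0]
    - [0, 0, 0.8, 0, 0, 0]
    - [0, 0, 0.8, 0, 0, 0]
    - [0, 0, 0.8, 0, 0, 0]
    - [0, 0, 0.8, 0, 0, 0]
    - [0, 0, 0.6, 0, 0, 0]
    - [0, 0, 0.37, 0, 0, 0]
    - [0, 0, 0, 0, 0, 0]
    - [0, 0, 0, 0, 0, 0]

```text
time_s: 2.45
eef_pos: [0.4783, 0.2686, 0.1115]
tcp_rot: [2.391, 2.037, -0.001]
force: [1.0, -0.7, -0.0]
gripper_width: 1.005
gripper_force: 0.0
```

Emit:
send_rows:
  deltas:
    - [0, 0, 0, 0, 0, 0]
    - [0, 0, 0, 0, 0, 0]
    - [0, 0, 0, 0, 0, 0]
    - [0, 0, 0, 0, 0, 0]
    - [0, 0, 0, 0, 0, 0]
    - [0, 0, 0, 0, 0, 0]
    - [0, 0, 0, 0, 0, 0]
    - [0, 0, 0, 0, 0, 0]
    - [0, 0, 0, 0, 0, 0]
  grip: 1
  newtons: 50

```text
time_s: 3.2
eef_pos: [0.4786, 0.2697, 0.1123]
tcp_rot: [2.39, 2.038, 0.003]
force: [0.2, -0.1, 4.5]
gripper_width: 0.347
gripper_force: 50.0
```

```bash
cat >> h.py <<'E'
def aim(yaw=-5.7,tilt=25):
    px=R.from_euler('z',yaw,degrees=True).apply([1,0,0]);t=np.radians(tilt)
    n=-np.sin(t)*px+[0,0,np.cos(t)];lx=np.cos(t)*px+[0,0,np.sin(t)]
    return R.from_matrix(np.c_[np.cross(lx,-n),lx,-n]),n
E
python3 - <<'E'
from h import *
r,n=aim();L=np.array([.525,-.042,.040]);t=L+n*.184+.002*r.apply([1,0,0]);print(t)
s=arm.get_state()
class A: pass
# plan from lifted pose
import h
lift=dict(s);lift['eef_pos']=s['eef_pos']+[0,0,.09]
class F:
    def get_state(self):return lift
h.arm=F();plan(t,r,15)
E
```

```text
[ 0.44782137 -0.03228661  0.20676063]
15 rows of [-0.809, 0.026, -0.009, -0.241, 0.007, -0.032]
```

Emit:
send_rows:
  deltas:
    - [0, 0, -0.3, 0, 0, 0]
    - [0, 0, -0.5, 0, 0, 0]
    - [0, 0, -0.7, 0, 0, 0]
    - [0, 0, -0.7, 0, 0, 0]
    - [0, 0, -0.7, 0, 0, 0]
    - [0, 0, -0.5, 0, 0, 0]
    - [0, 0, -0.2, 0, 0, 0]
    - [0, 0, 0, 0, 0, 0]

```text
time_s: 3.87
eef_pos: [0.478, 0.2697, 0.2022]
tcp_rot: [2.39, 2.039, 0.002]
force: [-0.1, -0.3, -3.2]
gripper_width: 0.344
gripper_force: 49.6
```

Emit:
send_rows:
  deltas:
    - [-0.4, 0.01, 0, -0.12, 0, -0.016]
    - [-0.81, 0.026, -0.01, -0.24, 0.007, -0.032]
    - [-0.81, 0.026, -0.01, -0.24, 0.007, -0.032]
    - [-0.81, 0.026, -0.01, -0.24, 0.007, -0.032]
    - [-0.81, 0.026, -0.01, -0.24, 0.007, -0.032]
    - [-0.81, 0.026, -0.01, -0.24, 0.007, -0.032]
    - [-0.81, 0.026, -0.01, -0.24, 0.007, -0.032]
    - [-0.81, 0.026, -0.01, -0.24, 0.007, -0.032]
    - [-0.81, 0.026, -0.01, -0.24, 0.007, -0.032]
    - [-0.81, 0.026, -0.01, -0.24, 0.007, -0.032]
    - [-0.81, 0.026, -0.01, -0.24, 0.007, -0.032]
    - [-0.81, 0.026, -0.01, -0.24, 0.007, -0.032]

```text
time_s: 4.87
eef_pos: [0.4507, 0.0368, 0.203]
tcp_rot: [2.148, 1.918, 0.318]
force: [-0.7, -0.2, -1.9]
gripper_width: 0.345
gripper_force: 49.7
```

Emit:
send_rows:
  deltas:
    - [-0.81, 0.026, -0.01, -0.24, 0.007, -0.032]
    - [-0.81, 0.026, -0.01, -0.24, 0.007, -0.032]
    - [-0.7, 0.026, -0.01, -0.24, 0.007, -0.032]
    - [-0.5, 0.02, 0, -0.12, 0, -0.016]
    - [0, 0, 0, 0, 0, 0]
    - [0, 0, 0, 0, 0, 0]
    - [0, 0, 0, 0, 0, 0]

```text
time_s: 5.45
eef_pos: [0.4466, -0.0314, 0.2056]
tcp_rot: [2.071, 1.875, 0.409]
force: [0.1, -0.7, -2.1]
gripper_width: 0.347
gripper_force: 49.7
```

Run:
```python
from h import *
np.set_printoptions(precision=4,suppress=True)
for n in('wrist','side'):
    c=shot(n);np.savez(n+'2.npz',**c)
    if n=='wrist': cv2.imwrite('pics/w2.png',cv2.convertScaleAbs(c['color'],alpha=1.5))
s=arm.get_state();print(s['eef_pos'],R.from_rotvec(s['tcp_rot']).as_matrix())
r,n=aim();L=np.array([.525,-.042,.040]);plan(L+n*.184+.002*r.apply([1,0,0]),r)
```

```text
[ 0.4472 -0.0311  0.2061] [[ 0.0977  0.9042  0.4157]
 [ 0.9952 -0.0884 -0.0418]
 [-0.001   0.4178 -0.9085]]
1 rows of [-0.044, 0.039, -0.011, -0.044, 0.002, 0.016]
```

View pics/w2.png

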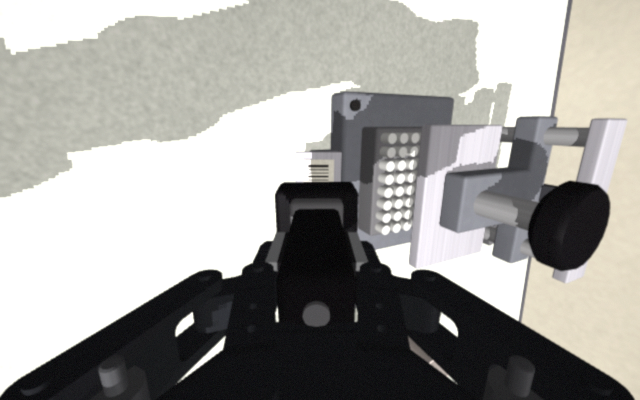

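Run:
```python
from h import *
np.set_printoptions(precision=1,suppress=True)
c=dict(np.load('wrist2.npz'));r,n=aim();lx=r.apply([0,1,0]);ly=r.apply([1,0,0])
def proj(p):
    q=c['camera_from_world']@np.r_[p,1];return np.array([q[0]/-q[2]*c['K'][0,0]+c['K'][0,2],-q[1]/-q[2]*c['K'][1,1]+c['K'][1,2]])
L=np.array([.525,-.042,.04])
for dx,dy in((-.017,.028),(.017,.028),(.017,0),(0,0),(-.017,0)): print(dx,dy,proj(L+dx*lx+dy*ly))
# head bottom front-edge corners as held (window at .104 ahead of TCP)
s=arm.get_state();Rt=R.from_rotvec(s['tcp_rot'])
for x in(-.03,.03): print('head',proj(s['eef_pos']+Rt.apply([-.002+.023,x,.104])), proj(s['eef_pos']+Rt.apply([-.002+.023,x,.07])))
g=c['color'][125:200,260:400];cv2.imwrite('pics/w2c.png',cv2.resize(g,None,fx=5.5,fy=5.5,interpolation=cv2.INTER_CUBIC))
```

```text
-0.017 0.028 [303.1 161.4]
0.017 0.028 [334.4 161.5]
0.017 0 [333.9 186.7]
0 0 [318.6 186.6]
-0.017 0 [303.4 186.6]
head [280.2 179.3] [274.2 188.8]
head [353.8 179.3] [360.  188.8]
```

View pics/w2c.png

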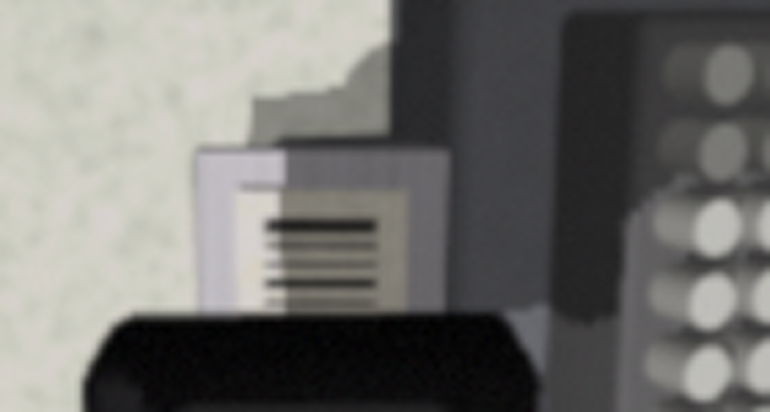

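The label edges at crop (236 to 408, top 187) agree with prediction apart from about 2.5 mm in y. The reader head sits about 2 mm low in the grasp. I'll make a small correction and hold.

Emit:
send_rows:
  deltas:
    - [0.12, 0.04, -0.01, -0.045, 0, 0.016]
    - [0, 0, 0, 0, 0, 0]
    - [0, 0, 0, 0, 0, 0]
    - [0, 0, 0, 0, 0, 0]
    - [0, 0, 0, 0, 0, 0]
    - [0, 0, 0, 0, 0, 0]
    - [0, 0, 0, 0, 0, 0]
    - [0, 0, 0, 0, 0, 0]
    - [0, 0, 0, 0, 0, 0]
    - [0, 0, 0, 0, 0, 0]
    - [0, 0, 0, 0, 0, 0]
    - [0, 0, 0, 0, 0, 0]

```text
time_s: 6.55
eef_pos: [0.4482, -0.0294, 0.2071]
tcp_rot: [2.069, 1.868, 0.415]
force: [-0.1, 0.4, -2.7]
gripper_width: 0.341
gripper_force: 49.7
```

Emit:
send_rows:
  deltas:
    - [0, 0, 0, 0, 0, 0]
    - [0, 0, 0, 0, 0, 0]
    - [0, 0, 0, 0, 0, 0]
    - [0, 0, 0, 0, 0, 0]
    - [0, 0, 0, 0, 0, 0]
    - [0, 0, 0, 0, 0, 0]
    - [0, 0, 0, 0, 0, 0]
    - [0, 0, 0, 0, 0, 0]
    - [0, 0, 0, 0, 0, 0]
    - [0, 0, 0, 0, 0, 0]
    - [0, 0, 0, 0, 0, 0]
    - [0, 0, 0, 0, 0, 0]

```text
time_s: 7.55
eef_pos: [0.4482, -0.0294, 0.2071]
tcp_rot: [2.069, 1.868, 0.415]
force: [-0.3, 0.3, -2.7]
gripper_width: 0.344
gripper_force: 49.7
```

Emit:
send_rows:
  deltas:
    - [0, 0, 0, 0, 0, 0]
    - [0, 0, 0, 0, 0, 0]
    - [0, 0, 0, 0, 0, 0]
    - [0, 0, 0, 0, 0, 0]
    - [0, 0, 0, 0, 0, 0]
    - [0, 0, 0, 0, 0, 0]
    - [0, 0, 0, 0, 0, 0]
    - [0, 0, 0, 0, 0, 0]
    - [0, 0, 0, 0, 0, 0]
    - [0, 0, 0, 0, 0, 0]
    - [0, 0, 0, 0, 0, 0]
    - [0, 0, 0, 0, 0, 0]

```text
time_s: 8.55
eef_pos: [0.4482, -0.0294, 0.2071]
tcp_rot: [2.069, 1.868, 0.415]
force: [0.4, -0.6, -1.9]
gripper_width: 0.35
gripper_force: 49.7
```

Run:
```python
from h import *
s=arm.get_state();print(s['eef_pos'],R.from_rotvec(s['tcp_rot']).as_matrix().round(4))
plan([.478,.2695,.205],down(-9),15)
```

```text
[ 0.44823423 -0.02943146  0.20712535] [[ 1.016e-01  9.011e-01  4.215e-01]
 [ 9.948e-01 -9.200e-02 -4.310e-02]
 [-1.000e-04  4.237e-01 -9.058e-01]]
15 rows of [0.801, -0.024, 0.002, 0.243, -0.007, 0.03]
```

Emit:
send_rows:
  deltas:
    - [0.4, -0.012, 0, 0.12, 0, 0.015]
    - [0.8, -0.024, 0, 0.243, -0.007, 0.03]
    - [0.8, -0.024, 0, 0.243, -0.007, 0.03]
    - [0.8, -0.024, 0, 0.243, -0.007, 0.03]
    - [0.8, -0.024, 0, 0.243, -0.007, 0.03]
    - [0.8, -0.024, 0, 0.243, -0.007, 0.03]
    - [0.8, -0.024, 0, 0.243, -0.007, 0.03]
    - [0.8, -0.024, 0, 0.243, -0.007, 0.03]
    - [0.8, -0.024, 0, 0.243, -0.007, 0.03]
    - [0.8, -0.024, 0, 0.243, -0.007, 0.03]
    - [0.8, -0.024, 0, 0.243, -0.007, 0.03]
    - [0.8, -0.024, 0, 0.243, -0.007, 0.03]

```text
time_s: 9.55
eef_pos: [0.4699, 0.201, 0.2057]
tcp_rot: [2.317, 2.006, 0.105]
force: [-0.3, -0.3, -1.6]
gripper_width: 0.346
gripper_force: 49.6
```

Emit:
send_rows:
  deltas:
    - [0.8, -0.024, 0, 0.243, -0.007, 0.03]
    - [0.8, -0.024, 0, 0.243, -0.007, 0.03]
    - [0.8, -0.024, 0, 0.243, -0.007, 0.03]
    - [0.4, -0.012, 0, 0.12, 0, 0.015]
    - [0, 0, 0, 0, 0, 0]
    - [0, 0, 0, 0, 0, 0]
    - [0, 0, 0, 0, 0, 0]
    - [0, 0, 0, 0, 0, 0]

```text
time_s: 10.22
eef_pos: [0.4778, 0.2678, 0.2056]
tcp_rot: [2.389, 2.038, -0.0]
force: [-0.5, -1.4, -0.6]
gripper_width: 0.346
gripper_force: 49.7
```

Run:
```python
from h import *
s=arm.get_state();print(s['eef_pos'],R.from_rotvec(s['tcp_rot']).as_matrix().round(4))
plan([.4785,.2695,.1135],down(-9),6)
```

```text
[0.47777447 0.26777949 0.20564117] [[ 1.575e-01  9.875e-01  8.000e-04]
 [ 9.875e-01 -1.575e-01 -9.000e-04]
 [-8.000e-04  9.000e-04 -1.000e+00]]
6 rows of [0.012, 0.003, 0.614, 0.001, 0.001, -0.002]
```

Emit:
send_rows:
  deltas:
    - [0.04, 0.01, 0.5, 0, 0, 0]
    - [0.03, 0.01, 0.7, 0, 0, 0]
    - [0, 0, 0.7, 0, 0, 0]
    - [0, 0, 0.7, 0, 0, 0]
    - [0, 0, 0.5, 0, 0, 0]
    - [0, 0, 0.3, 0, 0, 0]
    - [0, 0, 0.15, 0, 0, 0]
    - [0, 0, 0.08, 0, 0, 0]
    - [0, 0, 0.04, 0, 0, 0]
    - [0, 0, 0, 0, 0, 0]
    - [0, 0, 0, 0, 0, 0]

```text
time_s: 11.13
eef_pos: [0.479, 0.2712, 0.1148]
tcp_rot: [2.388, 2.041, 0.003]
force: [0.6, 0.3, -2.0]
gripper_width: 0.346
gripper_force: 49.6
```

Emit:
send_rows:
  deltas:
    - [-0.05, 0, 0.06, 0, 0, 0]
    - [0, 0, 0.04, 0, 0, 0]
    - [0, 0, 0, 0, 0, 0]
    - [0, 0, 0, 0, 0, 0]

```text
time_s: 11.47
eef_pos: [0.4788, 0.2698, 0.1123]
tcp_rot: [2.388, 2.04, 0.003]
force: [-0.4, -0.5, 3.0]
gripper_width: 0.345
gripper_force: 50.3
```

Contact at the original height. Release, then rise straight up.

Emit:
send_rows:
  deltas:
    - [0, 0, 0, 0, 0, 0]
    - [0, 0, 0, 0, 0, 0]
    - [0, 0, 0, 0, 0, 0]
    - [0, 0, 0, 0, 0, 0]
    - [0, 0, 0, 0, 0, 0]
    - [0, 0, 0, 0, 0, 0]
    - [0, 0, 0, 0, 0, 0]
    - [0, 0, 0, 0, 0, 0]
  grip: 0

```text
time_s: 12.13
eef_pos: [0.4783, 0.2697, 0.1114]
tcp_rot: [2.388, 2.041, 0.001]
force: [-0.3, -0.3, -0.5]
gripper_width: 1.005
gripper_force: 0.0
```

Emit:
send_rows:
  deltas:
    - [0, 0, -0.3, 0, 0, 0]
    - [0, 0, -0.6, 0, 0, 0]
    - [0, 0, -0.9, 0, 0, 0]
    - [0, 0, -0.9, 0, 0, 0]
    - [0, 0, -0.9, 0, 0, 0]
    - [0, 0, -0.9, 0, 0, 0]
    - [0, 0, -0.9, 0, 0, 0]
    - [0, 0, -0.9, 0, 0, 0]
    - [0, 0, -0.6, 0, 0, 0]
    - [0, 0, -0.3, 0, 0, 0]
    - [0, 0, 0, 0, 0, 0]
    - [0, 0, 0, 0, 0, 0]

```text
time_s: 13.13
eef_pos: [0.4781, 0.2696, 0.2912]
tcp_rot: [2.388, 2.041, 0.0]
force: [0.5, 0.6, -0.7]
gripper_width: 1.001
gripper_force: 0.0
```

Run:
```python
from h import *
np.set_printoptions(precision=4,suppress=True)
s=arm.get_state();print(s['eef_pos'],s['gripper_width'])
c=shot('wrist');W=pts(c);m=(W[...,2]>.136)&(W[...,2]<.15);m[:, :230]=0;m[:,420:]=0
p=W[m];print(len(p),p.mean(0),cv2.minAreaRect((p[:,:2]*1000).astype(np.float32)))
plan([.6225,-.051,.305],down(-5.7))
```

```text
[0.4781 0.2696 0.2912] 1.001023028661969
854 [0.4792 0.2681 0.1432] ((478.98095703125, 267.5092468261719), (28.820568084716797, 29.346866607666016), 81.20796203613281)
15 rows of [-0.797, 0.494, -0.039, -0.001, 0.001, -0.032]
```

Emit:
send_rows:
  deltas:
    - [-0.4, 0.25, -0.04, 0, 0, -0.032]
    - [-0.8, 0.494, -0.04, 0, 0, -0.032]
    - [-0.8, 0.494, -0.04, 0, 0, -0.032]
    - [-0.8, 0.494, -0.04, 0, 0, -0.032]
    - [-0.8, 0.494, -0.04, 0, 0, -0.032]
    - [-0.8, 0.494, -0.04, 0, 0, -0.032]
    - [-0.8, 0.494, -0.04, 0, 0, -0.032]
    - [-0.8, 0.494, -0.04, 0, 0, -0.032]
    - [-0.8, 0.494, -0.04, 0, 0, -0.032]
    - [-0.8, 0.494, -0.04, 0, 0, -0.032]
    - [-0.8, 0.494, -0.04, 0, 0, -0.032]
    - [-0.8, 0.494, -0.04, 0, 0, -0.032]
  grip: 1
  newtons: 60

```text
time_s: 14.18
eef_pos: [0.5877, 0.0215, 0.3015]
tcp_rot: [-2.339, -2.094, 0.004]
force: [0.3, 0.1, 1.2]
gripper_width: 0.001
gripper_force: 0.0
```

Run:
```python
from h import *
np.set_printoptions(precision=4,suppress=True)
s=arm.get_state();print(s['eef_pos'],s['gripper_width'])
c=shot('wrist');W=pts(c);m=(W[...,2]>.228)&(W[...,2]<.242)
p=W[m];print(len(p));
if len(p): print(p.mean(0),cv2.minEnclosingCircle((p[:,:2]*1000).astype(np.float32)))
plan([.6225,-.051,.29],down(-5.7))
```

```text
[0.5877 0.0215 0.3015] 0.0008005379452604576
347
[ 0.6231 -0.0245  0.233 ] ((627.6025390625, -42.88348388671875), 27.727025985717773)
4 rows of [-0.61, 0.399, 0.115, -0.001, 0.014, -0.041]
```

Emit:
send_rows:
  deltas:
    - [-0.6, 0.41, 0, 0, 0.014, -0.041]
    - [-0.6, 0.41, 0, 0, 0.014, -0.041]
    - [-0.6, 0.41, 0.2, 0, 0.014, -0.041]
    - [-0.6, 0.41, 0.3, 0, 0.014, -0.041]
    - [0, 0, 0.4, 0, 0, 0]
    - [0, 0, 0.2, 0, 0, 0]
    - [0, 0, 0, 0, 0, 0]
    - [0, 0, 0, 0, 0, 0]

```text
time_s: 14.9
eef_pos: [0.6221, -0.0392, 0.2748]
tcp_rot: [-2.313, -2.116, -0.007]
force: [-0.1, -0.4, 0.9]
gripper_width: -0.0
gripper_force: 0.0
```

Run:
```python
from h import *
np.set_printoptions(precision=4,suppress=True)
s=arm.get_state();print(s['eef_pos'],R.from_rotvec(s['tcp_rot']).as_matrix()[:,2],s['force'])
c=shot('side');cv2.imwrite('pics/s3.png',cv2.resize(c['color'][90:290,240:420],None,fx=3,fy=3,interpolation=cv2.INTER_CUBIC))
plan([.624,-.050,.257],down(-5.7))
```

```text
[ 0.6221 -0.0392  0.2748] [-0.0012  0.0082 -1.    ] [-0.1    -0.4124  0.9322]
1 rows of [-0.43, 0.099, 0.745, -0.002, -0.066, 0.092]
```

View pics/s3.png

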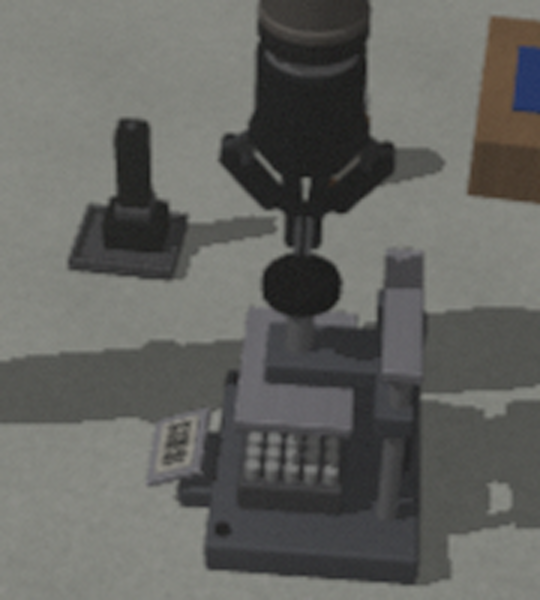

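The reader stands upright in its stand at (135,190) in the crop. The shut fingers are over the knob at (302,285). I'll centre in y and descend to touch.

Emit:
send_rows:
  deltas:
    - [-0.4, 0.08, 0.1, 0, -0.06, 0.05]
    - [-0.03, 0.02, 0.2, 0, 0, 0.04]
    - [0, 0, 0.1, 0, 0, 0]
    - [0, 0, 0.06, 0, 0, 0]
    - [0, 0, 0, 0, 0, 0]
    - [0, 0, 0, 0, 0, 0]

```text
time_s: 15.45
eef_pos: [0.6243, -0.0517, 0.2641]
tcp_rot: [2.331, 2.106, 0.0]
force: [-0.0, 0.6, -0.5]
gripper_width: 0.001
gripper_force: 0.0
```

Emit:
send_rows:
  deltas:
    - [0, 0, 0.06, 0, 0, 0]
    - [0, 0, 0.06, 0, 0, 0]
    - [0, 0, 0, 0, 0, 0]

```text
time_s: 15.7
eef_pos: [0.6242, -0.0518, 0.2609]
tcp_rot: [2.331, 2.106, -0.0]
force: [-0.7, 0.6, 0.3]
gripper_width: 0.003
gripper_force: 0.0
```

Emit:
send_rows:
  deltas:
    - [0, 0, 0.04, 0, 0, 0]
    - [0, 0, 0.04, 0, 0, 0]
    - [0, 0, 0, 0, 0, 0]

```text
time_s: 15.95
eef_pos: [0.6242, -0.052, 0.2589]
tcp_rot: [2.331, 2.106, -0.0]
force: [-0.2, 0.4, -0.5]
gripper_width: 0.005
gripper_force: 0.0
```

Emit:
send_rows:
  deltas:
    - [0, 0, 0.04, 0, 0, 0]
    - [0, 0, 0.04, 0, 0, 0]
    - [0, 0, 0, 0, 0, 0]

```text
time_s: 16.2
eef_pos: [0.6244, -0.052, 0.2574]
tcp_rot: [2.331, 2.105, 0.0]
force: [0.7, 0.2, 0.1]
gripper_width: 0.003
gripper_force: 0.0
```

Emit:
send_rows:
  deltas:
    - [0, 0, 0.04, 0, 0, 0]
    - [0, 0, 0, 0, 0, 0]
    - [0, 0, 0, 0, 0, 0]

```text
time_s: 16.45
eef_pos: [0.6245, -0.052, 0.2572]
tcp_rot: [2.33, 2.105, 0.001]
force: [-1.1, 0.7, 5.3]
gripper_width: -0.001
gripper_force: 2.5
```

Emit:
send_rows:
  deltas:
    - [0, 0, 0.04, 0, 0, 0]
    - [0, 0, 0, 0, 0, 0]
    - [0, 0, 0, 0, 0, 0]

```text
time_s: 16.7
eef_pos: [0.6245, -0.052, 0.2565]
tcp_rot: [2.33, 2.105, 0.002]
force: [-2.6, 0.4, 5.8]
gripper_width: -0.001
gripper_force: 3.1
```

Emit:
send_rows:
  deltas:
    - [0, 0, 0.04, 0, 0, 0]
    - [0, 0, 0, 0, 0, 0]
    - [0, 0, 0, 0, 0, 0]

```text
time_s: 16.95
eef_pos: [0.6245, -0.052, 0.2558]
tcp_rot: [2.33, 2.105, 0.002]
force: [-2.3, -0.2, 6.5]
gripper_width: -0.003
gripper_force: 3.5
```

Emit:
send_rows:
  deltas:
    - [0, 0, 0.04, 0, 0, 0]
    - [0, 0, 0, 0, 0, 0]
    - [0, 0, 0, 0, 0, 0]

```text
time_s: 17.2
eef_pos: [0.6245, -0.052, 0.2549]
tcp_rot: [2.33, 2.105, 0.002]
force: [-2.2, 0.7, 7.5]
gripper_width: -0.004
gripper_force: 3.7
```

Emit:
send_rows:
  deltas:
    - [0, 0, 0.08, 0, 0, 0]
    - [0, 0, 0.1, 0, 0, 0]
    - [0, 0, 0.1, 0, 0, 0]
    - [0, 0, 0.1, 0, 0, 0]
    - [0, 0, 0.1, 0, 0, 0]
    - [0, 0, 0.08, 0, 0, 0]
    - [0, 0, 0, 0, 0, 0]
    - [0, 0, 0, 0, 0, 0]

```text
time_s: 17.87
eef_pos: [0.6245, -0.052, 0.2408]
tcp_rot: [2.33, 2.105, 0.002]
force: [-2.4, 0.6, 7.5]
gripper_width: -0.001
gripper_force: 3.8
```

Emit:
send_rows:
  deltas:
    - [0, 0, 0.08, 0, 0, 0]
    - [0, 0, 0.1, 0, 0, 0]
    - [0, 0, 0.1, 0, 0, 0]
    - [0, 0, 0.1, 0, 0, 0]
    - [0, 0, 0.1, 0, 0, 0]
    - [0, 0, 0.08, 0, 0, 0]
    - [0, 0, 0, 0, 0, 0]
    - [0, 0, 0, 0, 0, 0]

```text
time_s: 18.53
eef_pos: [0.6245, -0.052, 0.2268]
tcp_rot: [2.33, 2.105, 0.002]
force: [-2.6, 1.0, 7.6]
gripper_width: -0.002
gripper_force: 3.8
```

Emit:
send_rows:
  deltas:
    - [0, 0, 0.08, 0, 0, 0]
    - [0, 0, 0.08, 0, 0, 0]
    - [0, 0, 0.08, 0, 0, 0]
    - [0, 0, 0.08, 0, 0, 0]
    - [0, 0, 0.04, 0, 0, 0]
    - [0, 0, 0, 0, 0, 0]
    - [0, 0, 0, 0, 0, 0]

```text
time_s: 19.12
eef_pos: [0.6245, -0.052, 0.2188]
tcp_rot: [2.33, 2.104, 0.003]
force: [-2.9, -0.3, 10.2]
gripper_width: 0.001
gripper_force: 5.4
```

Emit:
send_rows:
  deltas:
    - [0, 0, 0.06, 0, 0, 0]
    - [0, 0, 0.06, 0, 0, 0]
    - [0, 0, 0.06, 0, 0, 0]
    - [0, 0, 0.05, 0, 0, 0]
    - [0, 0, 0.04, 0, 0, 0]
    - [0, 0, 0, 0, 0, 0]
    - [0, 0, 0, 0, 0, 0]

```text
time_s: 19.7
eef_pos: [0.6245, -0.052, 0.2114]
tcp_rot: [2.33, 2.105, 0.002]
force: [-3.1, 0.4, 9.0]
gripper_width: 0.0
gripper_force: 4.4
```

Emit:
send_rows:
  deltas:
    - [0, 0, 0.04, 0, 0, 0]
    - [0, 0, 0.03, 0, 0, 0]
    - [0, 0, 0.02, 0, 0, 0]
    - [0, 0, 0, 0, 0, 0]
    - [0, 0, 0, 0, 0, 0]
    - [0, 0, 0, 0, 0, 0]

```text
time_s: 20.2
eef_pos: [0.6246, -0.052, 0.2096]
tcp_rot: [2.33, 2.104, 0.002]
force: [-3.4, -0.8, 10.0]
gripper_width: -0.0
gripper_force: 5.1
```

Emit:
send_rows:
  deltas:
    - [0, 0, 0.03, 0, 0, 0]
    - [0, 0, 0, 0, 0, 0]
    - [0, 0, 0, 0, 0, 0]
    - [0, 0, 0, 0, 0, 0]
    - [0, 0, 0, 0, 0, 0]
    - [0, 0, 0, 0, 0, 0]
    - [0, 0, 0, 0, 0, 0]
    - [0, 0, 0, 0, 0, 0]

```text
time_s: 20.87
eef_pos: [0.6245, -0.052, 0.209]
tcp_rot: [2.33, 2.104, 0.002]
force: [-4.1, 0.7, 11.4]
gripper_width: -0.003
gripper_force: 5.3
```

Run:
```python
from h import *
np.set_printoptions(precision=4,suppress=True)
c=shot('scene');W=pts(c)
m=(W[...,2]>.18)&(W[...,2]<.2);m[:,:265]=0;m[:,305:]=0;m[:150]=0;m[205:]=0
p=W[m];print('knob',len(p),np.median(p,0))
n=(W[...,2]>.136)&(W[...,2]<.15);n[:,:405]=0;n[:,440:]=0;p=W[n];print('reader',len(p),p.mean(0))
s=arm.get_state();print(s['eef_pos'],s['force'],s['time_s'])
```

```text
knob 315 [ 0.6338 -0.0413  0.1867]
reader 115 [0.4847 0.2672 0.1426]
[ 0.6245 -0.052   0.209 ] [-3.7538  0.4574 10.1648] 20.9167
```

The knob top is at 0.187 m, 48 mm down, and held at about 11 N. The reader stands in its stand.

```bash
python3 -c "
from cell import arm
print(arm.sign_off())"
```

```text
the job is handed in; nothing more can be done
None
```

I scanned the label, stood the reader back upright in its stand and released it, and handed the job in with the knob held at the third click, about 48 mm down.

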